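# Swap lamp head and battery between charger and bracket, then set the dimmer sleeve to 7

### The job

The lamp head has finished charging and a flat battery is sitting in the lamp bracket: swap the two, so that the battery stands fully home in the charger and the lamp stands fully home in the bracket with its lens looking out of the bracket's open side away from the robot, and set the lamp's clicking dimmer sleeve to 7. Carry the lamp by its square body, never by the sleeve, and leave the tumbler of pencils, the saucer, the matchbox and the roll of tape undisturbed and standing where they are.

Things in the scene. Friction and masses are not known exactly. Their poses are not given: they have to be found in the camera images.
- lamp: lamp head, loose, 0.3-0.7 kg: black block 56 x 56 x 70 mm tall, flat round lens (44 mm) in its +x side, dimmer sleeve on top (99 mm in all). Origin: centre of underside, z up, +x out of the lens. White nib on the deck's edge above the lens: the scale's index. Starts in the charger, lens facing a cheek (lamp +x = charger +y). Unless it stands in a pocket, turning the sleeve turns the whole lamp
- lens (a point): centre of the lens on the lamp's +x face, 28 mm in front of the lamp's axis and 38 mm above its underside
- dimmer (a joint): sleeve angle, rad: clicks every 0.4189 (24 degrees) at numbers 0 to 9 (7 = 2.932), stops just beyond. Clockwise from above raises it. White ticks on its skirt (49 mm across, 70-75 mm above the lamp's underside) are the numbers, running counterclockwise: 0 and 5 broad, the rest thin, blank after 9; the tick at the nib is the value. Takes under 0.1 N m
- collar: the part of the dimmer sleeve to grip: an upright ribbed aluminium cylinder 36 mm across and 24 mm tall (75 to 99 mm above the lamp's underside), origin at the centre of its lower end on the lamp's axis; a black line on its flat top points from the axis (along its +x) to number 0
- collar_top (a point): centre of the sleeve's flat top, 99 mm above the lamp's underside
- battery: flat battery, loose, 0.28 to 0.56 kg: a grey square block 56 x 56 mm and 62 mm tall with a small raised terminal block (32 x 22 mm, up to 72 mm) on top. Origin at the centre of its underside, z up. It fits a pocket any of the four ways round. At the start it stands in the bracket
- charger: white charger, fixed: base 84 x 90 x 12 mm, square pocket 62 mm wide between cheeks at +y and -y (56 mm long, 8 mm thick, straight to 68 mm, flaring out to 79 mm above the table); +x and -x sides open for fingers above 10 mm high lips. Low power block (26 mm high) outside the +y cheek, to 88 mm from the centre. Origin: centre of underside, on the table
- charger_seat (a point): centre of the charger pocket's floor, 12 mm above the table
- mount: lamp bracket, fixed: dark steel round base 112 mm across, 12 mm thick, carrying the same pocket as the charger's: cheeks at its +y and -y (to 79 mm above the table), 10 mm lips at the open +x and -x sides. Its +x open side is the one away from the robot. Origin at the centre of its underside on the table
- mount_seat (a point): centre of the bracket pocket's floor, 12 mm above the table
- tumbler: clear plastic tumbler of pencils, bystander: 68 mm across the rim, 95 mm tall, pencils spread to 50 mm across and stand up to 158 mm. Origin at the centre of its underside
- saucer: white saucer, bystander: 124 mm across, 18 mm tall. Origin at the centre of its underside
- matchbox: large matchbox, bystander: 110 (x) x 64 (y) x 20 mm, lying flat. Origin at the centre of its underside
- tape: roll of tape, bystander: ring 104 mm across, 76 mm hole, 48 mm tall, lying flat. Origin at the centre of its underside

How it is judged (in metres and radians):
At the end, for the whole second after the job is handed in: lamp upright on the bracket pocket's floor (within 9 mm, at most 4 mm up), lens towards the bracket's +x side; battery likewise on the charger pocket's floor, any way round; dimmer at 7 (2.932 rad, within 0.13); both at rest; bystanders within 30 mm of their starts and upright (distance between lamp and mount_seat below 0.009 m and z of lamp in the frame of mount_seat below 0.004 m and angle between each of lamp, battery's own z axis and vertical below 0.06 rad and x of lens in the frame of mount above 0.018 m and distance between battery and charger_seat below 0.009 m and z of battery in the frame of charger_seat below 0.004 m and value of joint dimmer between 2.80215 and 3.06215 rad and linear speed of each of lamp, battery below 0.02 m/s and distance of each of tumbler, saucer, matchbox, tape from where it was at the start of the episode below 0.03 m and angle between each of tumbler, saucer, matchbox, tape's own z axis and vertical below 0.2 rad); the robot touches nothing.
It fails at once if the lamp is carried by its dimmer sleeve (contact force between the fingers and collar above 1.5 N and height (world z) of lamp above 0.03 m).
It fails at once if the tumbler is shoved more than 30 mm or tipped (distance of tumbler from where it was at the start of the episode above 0.03 m or angle between tumbler's own z axis and vertical above 0.3 rad).
It fails at once if the saucer is shoved more than 30 mm or tipped (distance of saucer from where it was at the start of the episode above 0.03 m or angle between saucer's own z axis and vertical above 0.3 rad).
It fails at once if the matchbox is shoved more than 30 mm or tipped (distance of matchbox from where it was at the start of the episode above 0.03 m or angle between matchbox's own z axis and vertical above 0.3 rad).
It fails at once if the tape is shoved more than 30 mm or tipped (distance of tape from where it was at the start of the episode above 0.03 m or angle between tape's own z axis and vertical above 0.3 rad).
It also fails if it takes over 72 s, if anything falls off the work surface, if the arm or the gripper's body presses on something with over 40 N, if the wrist force passes 120 N, or if a joint passes its speed limit or range.

### The arm

A 6-joint arm with a two-finger parallel gripper is mounted at the origin on the work surface. World frame = base frame: x ahead of the robot, y to its left, z up, the work surface at z = 0. Lengths are in mm, angles in rad, forces in N, time in s.
With the tool pointing down it reaches from about 300 to 875 mm from the base axis. Payload 6.4 kg.
Tool frame: the origin (TCP) lies at the very end of the fingers, on their centre line; the grasp point (between the pads) lies r.hold_point_z behind it (r.hold_point_z is the distance from the TCP to the grasp point, in mm); x points along the fingers, y is the direction in which the jaws open and shut, and the axes are right-handed (so a half turn about x gives the same grasp; the last joint's range is limited). The gripper opens to 88 mm and grips with 3 to 60 N. Pads are 18 mm wide; open, the fingers measure 123 mm over their backs; the gripper's body (75 mm by 187 mm) begins 45 mm behind the grasp point.
Start: joints at [1.009, 0.181, 1.607, -0, 1.354, -0.206], TCP at [200.285, 539.006, 238.714] pointing down, gripper open.
Joint ranges: [-2.99, 2.99], [-0.89, 2.07], [0.3, 2.58], [-1.14, 4.28], [0, 2.63], [-3.12, 3.12]. Speed limits (rad/s): [2.57, 2.57, 3.01, 3.14, 3.14, 3.14].

### API

Orientations are given as a rotation vector (axis times angle).
In Python, from station import r gives the robot as it stands.
- The arm moves only by the tool carry_out, never from a script. Its argument "steps" is one flat list of numbers, 7 for each row, row after row: the gripper command: -1 is shut, 1 is fully open, values between are in proportion, then the shift along the tool's x, y, z as a fraction of full scale, then the turn, a rotation vector about the tool's x, y, z as a fraction of full scale. In form: [jaw, tx, ty, tz, wx, wy, wz, jaw, tx, ty, tz, wx, wy, wz, ...]. A call has 1 to 12 rows; each row is the pose to reach, as a shift and turn from the pose commanded when the call began, along the tool's axes at that moment; what a row does not reach only later rows make up. Full scale, the value 1, is 100 cm for a shift and 90 degrees for a turn. A row lasts 1/12 s, in which the tool goes at most 41.7 mm and 7.16 degrees, less where a joint would pass 70% of its speed; a pose out of reach is approached as far as the arm can. A call with a number of a shift or a turn outside -1 to 1 is refused whole. A call with a gripper value outside its range is refused whole. The fingers move at their own pace and stop on an object; "force" is the grip in N (left out, the last holds). Time passes only in rows, so rows that repeat a pose let the fingers close. It gives the time, the measured TCP pose, the force and the opening at its end, in the units of the state.
- r.get_state(): the state, without advancing time (a new reading comes with each control period).
- r.grab_frame(name): name is "scene" or "top" or "wrist"; returns (picture, depth): 420x560x3 uint8, blue, green, red; 420x560 float32, mm along the optical axis (not along the pixel's ray), 0 where there is no reading.
- r.calibration(name): a dict with "fov_y" (degrees; the focal length in pixels is half the picture's height over the tangent of half this angle, whatever the lens; pixels are square), "cx", "cy" (the principal point, pixels), "k1" (the pictures are not rectified: a ray, as slopes to the right and down, at radius r is drawn at 1 + k1 r^2 times it, then the intrinsics apply), "rvec" (rotation vector, rad) and "tvec" (3), from world to camera coordinates, as OpenCV has them; the wrist camera has in their place "mount" (4x4, takes a point from camera to tool coordinates, whose origin is the TCP and whose axes are the tool frame's). Camera axes: x right, y down, z forward; pixel columns grow to the right and rows downward; lengths in mm; the calibration is good to about 2 mm. A picture is of the moment at which its call begins: read the wrist's pose just before it. calibration takes no time and is no camera call.
- r.hand_in(): hands the job in, once; it reports no verdict.
The state is a dict: "t": time; "qpos": joint angles; "qd": joint speeds; "tau": joint torques, N m; "tcp_pos": TCP position; "ee_rot": TCP orientation; "wrist_force": force on the tool from outside, world axes, zero at the start; "torque": the same for the moment, N m; "opening": finger opening in mm.
Only numpy, scipy, OpenCV 4.12 (cv2) and the standard library are available. Lean on these libraries where they do the work, as an engineer would, in place of code of your own. Each camera call takes 0.05 s, during which the arm holds its last target. There are 200 camera calls.

## Working session

There is one attempt and no reset: what is moved stays moved. The work goes in short steps, Python scripts to look and compute and a tool call to move; the robot and the scene stay as the last step left them, time stands still between calls to the robot, and variables do not carry over. Pictures are saved under pics/ and viewed, about 8 in all and at most 12, crops included, and the job is handed in when it is done.

Besides the shell and the picture viewer there is one more tool, called after ">>>" as name(argument=value, ...) on one line, values as JSON. carry_out: Moves the arm, as the interface text tells. Shift numbers are shares of 100 cm and turn numbers shares of 90 degrees, none past 1 either way. Its arguments: {"type":"object","properties":{"steps":{"type":"array"},"force":{"type":"number"}},"required":["steps"]}

```bash
ls; mkdir -p pics; python3 - <<'E'
from station import r
import cv2,numpy as np
s=r.get_state();print(s, r.hold_point_z)
for n in("scene","top","wrist"):
    print(n,r.calibration(n))
a,da=r.grab_frame("scene");b,db=r.grab_frame("top")
np.savez("f0.npz",a=a,da=da,b=b,db=db)
cv2.imwrite("pics/top0.png",b);cv2.imwrite("pics/scene0.png",a)
E
```

```text
pics
{'t': 0.0, 'qpos': array([ 1.00867988e+00,  1.81555831e-01,  1.60800973e+00,  1.73013266e-05,
        1.35377283e+00, -2.06330004e-01]), 'qd': array([ 6.66986997e-04,  2.09742073e-04,  6.19403867e-04, -1.45120592e-03,
       -7.12901567e-04,  3.61879658e-05]), 'tau': array([-1.08211527e-03, -4.33885539e+01, -3.41833234e+01,  6.99660298e-02,
        3.90031538e-02, -1.50570495e-04]), 'tcp_pos': array([199.99321417, 538.53108829, 237.80097823]), 'ee_rot': array([ 0.27792419,  1.55337929, -0.28046773]), 'wrist_force': array([ 0.08659649,  1.4135866 , -0.37070663]), 'torque': array([0.02006578, 0.03806331, 0.0574164 ]), 'opening': 88.3571369673159} 18.700000000000003
scene {'fov_y': 54.90458439004708, 'cx': 280.84068445581755, 'cy': 213.93822773637555, 'k1': 0.01664852178687484, 'rvec': array([ 1.24005387,  2.54998767, -0.69934595]), 'tvec': array([ 368.60975933, -359.28672921, 1224.7891881 ])}
top {'fov_y': 53.03931608039031, 'cx': 275.03279068445124, 'cy': 212.20545380149755, 'k1': -0.02745456642010286, 'rvec': array([ 2.16661613, -2.19317018,  0.07378075]), 'tvec': array([ 18.93310753, 600.04796987, 842.69182829])}
wrist {'fov_y': 60.276396618976314, 'cx': 274.0628047143466, 'cy': 212.60196790363807, 'k1': -0.04715666222582106, 'mount': array([[ 8.60743716e-04, -3.12607292e-01,  9.49882067e-01,
        -1.45136427e+02],
       [ 9.99999215e-01,  1.13412681e-03, -5.32915344e-04,
        -2.13597142e-01],
       [-9.10693500e-04,  9.49881779e-01,  3.12608022e-01,
        -8.14720289e+01],
       [ 0.00000000e+00,  0.00000000e+00,  0.00000000e+00,
         1.00000000e+00]])}
```

View pics/top0.png

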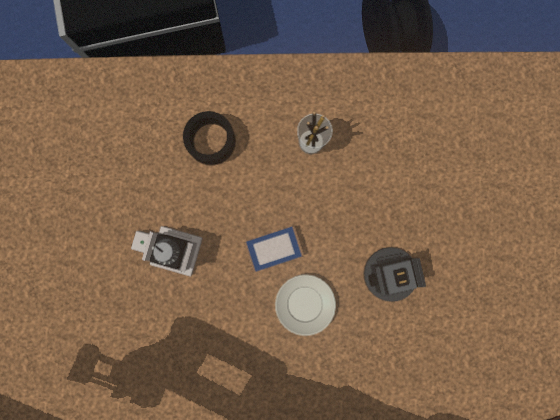

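View pics/scene0.png

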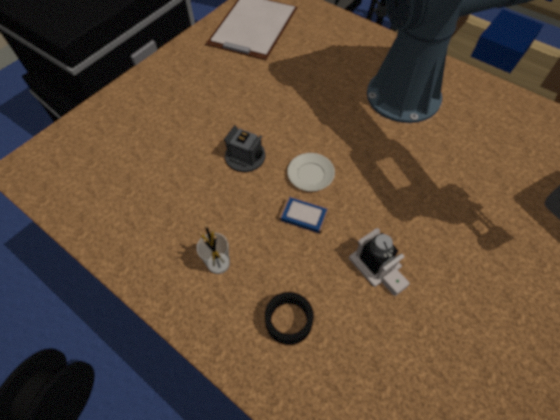

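```bash
cat > h.py <<'E'
import cv2,numpy as np
from scipy.spatial.transform import Rotation as R
from station import r
def cam(name,st=None):
    c=r.calibration(name); f=210/np.tan(np.radians(c["fov_y"]/2))
    if name=="wrist":
        T=np.eye(4);T[:3,:3]=R.from_rotvec(st["ee_rot"]).as_matrix();T[:3,3]=st["tcp_pos"];M=T@c["mount"]
        A,o=M[:3,:3],M[:3,3]
    else:
        A=R.from_rotvec(c["rvec"]).as_matrix().T;o=-A@c["tvec"]
    return dict(f=f,cx=c["cx"],cy=c["cy"],k=c["k1"],A=A,o=o)
def rays(C,uv):
    d=(np.asarray(uv,float).reshape(-1,2)-[C["cx"],C["cy"]])/C["f"]; p=d.copy()
    for _ in range(6): p=d/(1+C["k"]*(p**2).sum(1,keepdims=True))
    return np.c_[p,np.ones(len(p))]@C["A"].T
def onz(C,uv,z):
    d=rays(C,uv); return C["o"]+d*((z-C["o"][2])/d[:,2:])
def cloud(C,dep):
    v,u=np.mgrid[:420,:560]; uv=np.c_[u.ravel(),v.ravel()]
    P=C["o"]+rays(C,uv)*dep.reshape(-1,1); P[dep.ravel()==0]=np.nan
    return P.reshape(420,560,3)
def proj(C,P):
    q=(np.asarray(P,float).reshape(-1,3)-C["o"])@C["A"]; p=q[:,:2]/q[:,2:]
    return p*(1+C["k"]*(p**2).sum(1,keepdims=True))*C["f"]+[C["cx"],C["cy"]]
def rect(P): # min area rect of xy points
    (c,s,a)=cv2.minAreaRect(np.float32(P[:,:2]).reshape(-1,1,2)); return np.round(c,1),np.round(s,1),round(a,1)
E
cat > m0.py <<'E'
from h import *
F=np.load("f0.npz");C=cam("top")
X=cloud(C,F["db"])
print("table z",[np.round(X[v,u],1) for u,v in((100,350),(250,200),(450,200),(450,350))])
def box(u0,v0,u1,v1,lo,hi):
    p=X[v0:v1,u0:u1].reshape(-1,3); p=p[(p[:,2]>lo)&(p[:,2]<hi)];return p
for n,b,rg in (("lamp",(125,220,210,285),((8,18),(20,30),(72,90),(105,116))),("mount",(355,240,435,310),((8,16),(70,77),(77,90))),
  ("tape",(175,105,245,170),((40,55),)),("tumb",(290,105,340,160),((80,170),)),("match",(240,220,308,275),((15,25),)),("saucer",(270,270,340,340),((12,24),))):
    for lo,hi in rg:
        p=box(*b,lo,hi)
        if len(p)>5: print(n,lo,hi,len(p),np.round(np.median(p,0),1),*rect(p))
b=F["b"]
cr=[cv2.resize(b[y:y+75,x:x+100],None,fx=4,fy=6*4/6,interpolation=cv2.INTER_CUBIC) for x,y in((120,215),(345,240))]
cv2.imwrite("pics/crop0.png",np.hstack(cr))
E
python3 m0.py
```

```text
table z [array([318.6, 380. ,  -1.2]), array([628.3,  64.3,   1.3]), array([nan, nan, nan]), array([ 3.117e+02, -3.466e+02,  3.000e-01])]
lamp 8 18 427 [543.1 192.8  11.2] [528.3 238.1] [129.8  84.3] 73.9
lamp 20 30 394 [542.3 283.3  24.5] [529.5 243. ] [128.2  77.6] 74.6
lamp 72 90 856 [523.7 209.7  80.3] [523.2 219.7] [88.  56.5] 73.6
lamp 105 116 312 [522.8 218.  110.3] [523.3 218. ] [36.3 35.7] 23.5
mount 8 16 771 [ 491.4 -212.6   11.3] [ 470.3 -219.6] [107.7  99.4] 2.0
mount 70 77 764 [ 471.3 -225.1   73.3] [ 470.1 -226.3] [55.7 88. ] 11.0
mount 77 90 413 [ 469.7 -225.1   80.8] [ 470.5 -225.4] [53.  87.4] 10.4
tape 40 55 1001 [756.  145.5  47.2] [756.  145.4] [103.1 102.6] 46.5
tumb 80 170 465 [752.6 -65.   96.7] [750.5 -66.4] [63.5 66.1] 88.9
match 15 25 1678 [525.   14.9  19.9] [525.2  15.1] [ 64.3 109.8] 17.6
saucer 12 24 985 [408.2 -48.8  15.3] [411.4 -47.3] [118.5 119.5] 89.3
```

View pics/crop0.png

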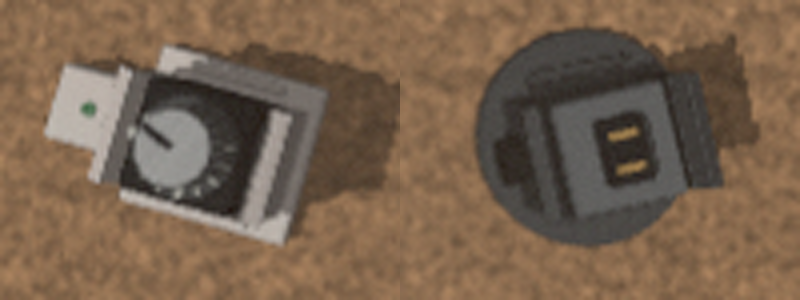

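The top view shows the charger left at about (172,250) px, with the power block on its upper-left side, and the mount right at (393,275) px. The sleeve line points up-left, 20–25° clockwise of the nib, so the dimmer starts near 1. The depth sizes match the given ones: collar 36 mm at z 110, cheeks 88 x 56 mm, matchbox 64 x 110 mm.

```bash
cat >> h.py <<'E'
def yaw(st):
    M=R.from_rotvec(st["ee_rot"]).as_matrix(); return np.degrees(np.arctan2(M[1,1],M[0,1])), M
def go(x,y,z,yw=None,st=None):
    """print tool-frame shift (fractions) and turn to reach TCP x,y,z with jaw axis at yaw yw deg (mod 180, nearest)"""
    st=st or r.get_state(); a,M=yaw(st)
    d=M.T@(np.array([x,y,z])-st["tcp_pos"])/1000
    if yw is None: yw=a
    dy=(yw-a+90)%180-90; yt=np.radians(a+dy)
    Y=np.array([np.cos(yt),np.sin(yt),0]);Xv=np.array([0,0,-1.]);T=np.c_[Xv,Y,np.cross(Xv,Y)]
    w=R.from_matrix(M.T@T).as_rotvec()/(np.pi/2)
    print("tcp",np.round(st["tcp_pos"],1),"yaw %.1f dyaw %.1f"%(a,dy),"q6 %.2f open %.1f t %.2f"%(st["qpos"][5],st["opening"],st["t"]),"F",np.round(st["wrist_force"],1))
    print("  shift",np.round(d,4),"turn",np.round(w,4),"rows>=%d"%max(np.ceil(np.linalg.norm(d)*1000/41.7),np.ceil(np.linalg.norm(w)*90/7.16)))
E
python3 - <<'E'
from h import *
print(yaw(r.get_state()))
go(523.3,218.5,185,73.6)
go(523.3,218.5,185,-16.4)
E
```

```text
(np.float64(69.61286609939799), array([[-7.90604091e-04,  3.48361170e-01,  9.37360054e-01],
       [-1.31630434e-03,  9.37359172e-01, -3.48361952e-01],
       [-9.99998821e-01, -1.50926749e-03, -2.82530678e-04]]))
tcp [200.  538.6 237.9] yaw 69.6 dyaw 4.0 q6 -0.21 open 88.1 t 0.10 F [0.9 0.8 0.1]
  shift [ 0.0531 -0.1873  0.4145] turn [-0.0443 -0.0002  0.001 ] rows>=11
tcp [200.  538.6 237.9] yaw 69.6 dyaw -86.0 q6 -0.21 open 88.1 t 0.10 F [0.9 0.8 0.1]
  shift [ 0.0531 -0.1873  0.4145] turn [9.557e-01 6.000e-04 9.000e-04] rows>=13
```

>>> carry_out(steps=[1, 0.013, -0.047, 0.104, -0.011, 0, 0, 1, 0.027, -0.094, 0.207, -0.022, 0, 0, 1, 0.04, -0.14, 0.311, -0.033, 0, 0, 1, 0.053, -0.187, 0.4145, -0.0443, 0, 0, 1, 0.053, -0.187, 0.4145, -0.0443, 0, 0, 1, 0.053, -0.187, 0.4145, -0.0443, 0, 0, 1, 0.053, -0.187, 0.4145, -0.0443, 0, 0, 1, 0.053, -0.187, 0.4145, -0.0443, 0, 0, 1, 0.053, -0.187, 0.4145, -0.0443, 0, 0, 1, 0.053, -0.187, 0.4145, -0.0443, 0, 0, 1, 0.053, -0.187, 0.4145, -0.0443, 0, 0, 1, 0.053, -0.187, 0.4145, -0.0443, 0, 0])

```text
t: 1.1
tcp_pos: [527.7, 213.9, 184.6]
ee_rot: [0.228, 1.557, -0.231]
wrist_force: [-1.1, -1.0, -0.2]
opening: 88.3
```

```bash
cat > look.py <<'E'
from h import *
import sys
st=r.get_state();a,d=r.grab_frame("wrist");cv2.imwrite("pics/%s.png"%sys.argv[1],a);np.savez(sys.argv[1]+".npz",a=a,d=d,**st)
E
python3 look.py w1; python3 - <<'E'
from h import *
F=np.load("w1.npz");C=cam("wrist",F);X=cloud(C,F["d"]).reshape(-1,3)
near=np.hypot(X[:,0]-523,X[:,1]-218)<75
for lo,hi in((107,116),(77,84)):
    p=X[near&(X[:,2]>lo)&(X[:,2]<hi)];print(lo,hi,len(p),np.median(p,0),*rect(p))
# rectified top-down of skirt plane z=87 & top plane z=111, 0.2mm/px, up=+x left=+y
out=[]
for z in(87,111):
    i,j=np.mgrid[:400,:400]; W=np.stack([523.3+(200-i)*.17,218.5+(200-j)*.17,np.full(i.shape,z)],-1)
    uv=proj(C,W).reshape(400,400,2).astype(np.float32);out.append(cv2.remap(F["a"],uv[...,0],uv[...,1],cv2.INTER_CUBIC))
cv2.imwrite("pics/w1t.png",np.hstack(out))
go(523.3,218.5,89.5,73.6)
E
```

```text
107 116 2356 [521.44786072 219.74091265 110.0953291 ] [522.4 219.5] [36.9 36.8] 61.1
77 84 3292 [513.01539706 222.02182593  79.87776176] [522.3 219.8] [85.5 56.3] 74.0
tcp [525.4 216.3 184.7] yaw 73.3 dyaw 0.3 q6 -1.10 open 88.1 t 1.15 F [-0.9 -0.4  0.7]
  shift [ 0.0952  0.0016 -0.0026] turn [-0.0034 -0.0006  0.0006] rows>=3
```

View pics/w1t.png

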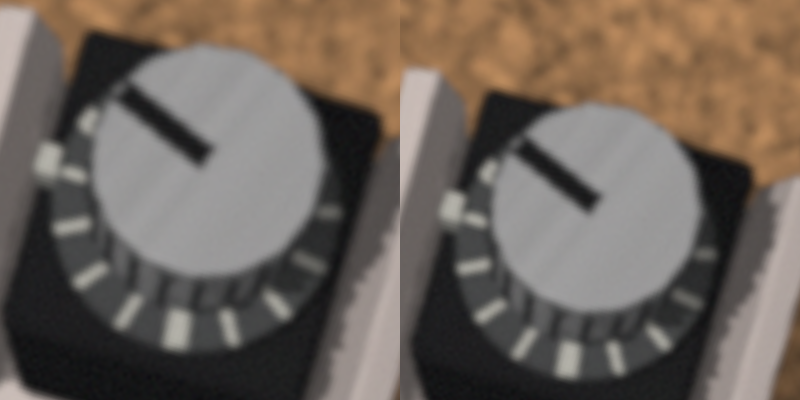

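The nib is at (47,160) in the left crop, beside the first thin tick at (75,175), with broad tick 0 at (90,122). The dimmer reads 1, so it needs 6 clicks (144°) clockwise.

>>> carry_out(steps=[1, 0.03, 0.0016, -0.002, -0.003, 0, 0, 1, 0.06, 0.0016, -0.002, -0.003, 0, 0, 1, 0.085, 0.0016, -0.002, -0.003, 0, 0, 1, 0.094, 0.0016, -0.002, -0.003, 0, 0, 1, 0.094, 0.0016, -0.002, -0.003, 0, 0, 1, 0.094, 0.0016, -0.002, -0.003, 0, 0])

```text
t: 1.65
tcp_pos: [521.9, 222.1, 92.2]
ee_rot: [0.22, 1.56, -0.22]
wrist_force: [0.4, 0.9, 0.3]
opening: 87.8
```

```bash
python3 - <<'E'
from h import *
go(522.8,218.8,90,73.6)
E
```

```text
tcp [521.9 222.1  92.2] yaw 73.9 dyaw -0.3 q6 -1.10 open 87.8 t 1.65 F [0.4 0.9 0.3]
  shift [ 0.0022 -0.003   0.0018] turn [ 0.0036 -0.0003  0.    ] rows>=1
```

>>> carry_out(steps=[1, 0.002, -0.002, 0.001, 0, 0, 0, 1, 0.002, -0.002, 0.001, 0, 0, 0, -1, 0.002, -0.002, 0.001, 0, 0, 0, -1, 0.002, -0.002, 0.001, 0, 0, 0, -1, 0.002, -0.002, 0.001, 0, 0, 0, -1, 0.002, -0.002, 0.001, 0, 0, 0, -1, 0.002, -0.002, 0.001, 0, 0, 0, -1, 0.002, -0.002, 0.001, 0, 0, 0], force=14)

```text
t: 2.32
tcp_pos: [522.7, 219.2, 89.8]
ee_rot: [0.221, 1.559, -0.221]
wrist_force: [1.1, -0.6, 0.2]
opening: 50.0
```

```bash
python3 - <<'E'
from h import *
go(522.8,218.8,90,73.6);print(r.get_state()["torque"])
E
```

```text
tcp [522.7 219.2  89.8] yaw 73.9 dyaw -0.3 q6 -1.10 open 50.0 t 2.32 F [ 1.1 -0.6  0.2]
  shift [-0.0002 -0.0004  0.0003] turn [ 0.003  0.    -0.   ] rows>=1
[ 0.02853187 -0.01403701 -0.03450913]
```

>>> carry_out(steps=[-1, 0, 0, 0, 0, 0, 0, -1, 0, 0, 0, 0, 0, 0, -1, 0, 0, 0, 0, 0, 0, -1, 0, 0, 0, 0, 0, 0, -1, 0, 0, 0, 0, 0, 0, -1, 0, 0, 0, 0, 0, 0])

```text
t: 2.82
tcp_pos: [522.5, 219.3, 89.7]
ee_rot: [0.221, 1.56, -0.221]
wrist_force: [-0.2, 1.5, 0.4]
opening: 35.5
```

>>> carry_out(steps=[-1, 0, 0, 0, 0.06, 0, 0, -1, 0, 0, 0, 0.12, 0, 0, -1, 0, 0, 0, 0.18, 0, 0, -1, 0, 0, 0, 0.24, 0, 0, -1, 0, 0, 0, 0.3, 0, 0, -1, 0, 0, 0, 0.36, 0, 0, -1, 0, 0, 0, 0.42, 0, 0, -1, 0, 0, 0, 0.48, 0, 0, -1, 0, 0, 0, 0.54, 0, 0, -1, 0, 0, 0, 0.6, 0, 0, -1, 0, 0, 0, 0.6, 0, 0, -1, 0, 0, 0, 0.6, 0, 0])

```text
t: 3.82
tcp_pos: [522.7, 219.2, 89.7]
ee_rot: [0.948, 1.354, -0.948]
wrist_force: [0.4, 0.7, -0.5]
opening: 35.5
```

```bash
python3 - <<'E'
from h import *
go(522.8,218.8,90,-70.4);print(r.get_state()["torque"])
E
```

```text
tcp [522.7 219.2  89.7] yaw 20.0 dyaw 89.6 q6 -0.16 open 35.5 t 3.82 F [ 0.4  0.7 -0.5]
  shift [-0.0003 -0.0001  0.0004] turn [-9.952e-01  1.000e-04 -1.000e-04] rows>=13
[ 0.07738309 -0.03634182 -0.00559286]
```

>>> carry_out(steps=[-1, 0, 0, 0, 0.07, 0, 0, -1, 0, 0, 0, 0.14, 0, 0, -1, 0, 0, 0, 0.21, 0, 0, -1, 0, 0, 0, 0.28, 0, 0, -1, 0, 0, 0, 0.35, 0, 0, -1, 0, 0, 0, 0.42, 0, 0, -1, 0, 0, 0, 0.49, 0, 0, -1, 0, 0, 0, 0.56, 0, 0, -1, 0, 0, 0, 0.63, 0, 0, -1, 0, 0, 0, 0.7, 0, 0, -1, 0, 0, 0, 0.77, 0, 0, -1, 0, 0, 0, 0.84, 0, 0])

```text
t: 4.82
tcp_pos: [522.7, 219.3, 89.7]
ee_rot: [1.882, 0.578, -1.882]
wrist_force: [1.6, 1.5, -3.0]
opening: 35.4
```

>>> carry_out(steps=[-1, 0, 0, 0, 0.06, 0, 0, -1, 0, 0, 0, 0.12, 0, 0, -1, 0, 0, 0, 0.16, 0, 0, -1, 0, 0, 0, 0.16, 0, 0, -1, 0, 0, 0, 0.16, 0, 0, 1, 0, 0, 0, 0.16, 0, 0, 1, 0, 0, 0, 0.16, 0, 0, 1, 0, 0, 0, 0.16, 0, 0, 1, 0, 0, 0, 0.16, 0, 0, 1, 0, 0, 0, 0.16, 0, 0, 1, 0, 0, 0, 0.16, 0, 0, 1, 0, 0, 0, 0.16, 0, 0])

```text
t: 5.82
tcp_pos: [522.6, 219.2, 89.7]
ee_rot: [2.033, 0.356, -2.033]
wrist_force: [0.4, 0.6, 0.2]
opening: 80.2
```

>>> carry_out(steps=[1, 0, 0, 0, 0, 0, 0, 1, 0, 0, 0, 0, 0, 0, 1, -0.03, 0, 0, 0, 0, 0, 1, -0.06, 0, 0, 0, 0, 0, 1, -0.09, 0, 0, 0, 0, 0, 1, -0.095, 0, 0, 0, 0, 0, 1, -0.095, 0, 0, 0, 0, 0, 1, -0.095, 0, 0, 0, 0, 0, 1, -0.095, 0, 0, 0, 0, 0])

```text
t: 6.57
tcp_pos: [521.5, 219.0, 182.9]
ee_rot: [2.03, 0.356, -2.036]
wrist_force: [0.3, -0.0, 0.4]
opening: 88.3
```

```bash
python3 look.py w2; python3 - <<'E'
from h import *
F=np.load("w2.npz");C=cam("wrist",F);X=cloud(C,F["d"]).reshape(-1,3)
near=np.hypot(X[:,0]-523,X[:,1]-218)<75
for lo,hi in((107,116),(77,84)):
    p=X[near&(X[:,2]>lo)&(X[:,2]<hi)];print(lo,hi,len(p),np.median(p,0),*rect(p))
out=[]
for z in(87,111):
    i,j=np.mgrid[:400,:400]; W=np.stack([523+(200-i)*.17,219+(200-j)*.17,np.full(i.shape,z)],-1)
    uv=proj(C,W).reshape(400,400,2).astype(np.float32);out.append(cv2.remap(F["a"],uv[...,0],uv[...,1],cv2.INTER_CUBIC))
cv2.imwrite("pics/w2t.png",np.hstack(out))
go(522.7,219,150,-16.4)
E
```

```text
107 116 2341 [523.71654049 219.06130055 110.18409546] [522.8 218.7] [37.2 36.7] 53.9
77 84 3231 [532.40927991 230.32047362  79.82818734] [523.2 219.4] [86.9 57.1] 73.1
tcp [521.4 219.  182.7] yaw -70.1 dyaw 53.7 q6 1.41 open 88.4 t 6.62 F [-0.4 -0.1  0. ]
  shift [ 0.0327  0.0004 -0.0013] turn [-0.597   0.0018  0.0013] rows>=8
```

View pics/w2t.png

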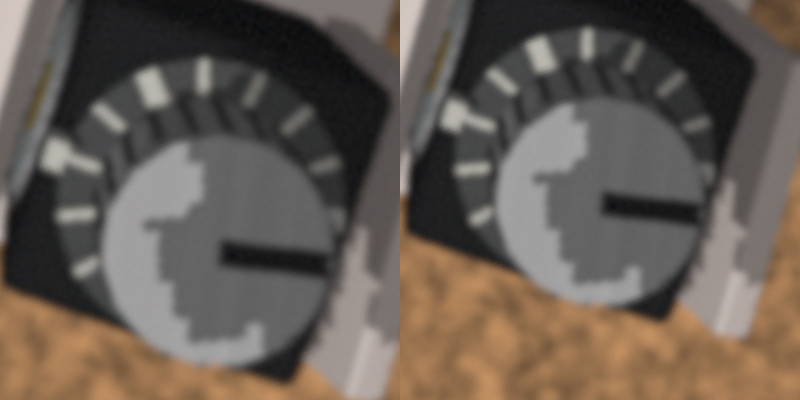

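The broad tick 5 is at (150,88), followed by 6 at (108,117), and tick 7 at (85,163) sits at the nib (55,155). The line angle of -96° agrees with the -94° expected, so the dimmer is at 7. Next I grip the lamp body across the charger's open sides.

>>> carry_out(steps=[1, 0.01, 0, -0.0015, -0.07, 0, 0, 1, 0.03, 0, -0.0015, -0.14, 0, 0, 1, 0.05, 0, -0.0015, -0.21, 0, 0, 1, 0.05, 0, -0.0015, -0.28, 0, 0, 1, 0.05, 0, -0.0015, -0.35, 0, 0, 1, 0.05, 0, -0.0015, -0.42, 0, 0, 1, 0.05, 0, -0.0015, -0.49, 0, 0, 1, 0.05, 0, -0.0015, -0.56, 0, 0, 1, 0.05, 0, -0.0015, -0.597, 0, 0, 1, 0.05, 0, -0.0015, -0.597, 0, 0, 1, 0.05, 0, -0.0015, -0.597, 0, 0, 1, 0.05, 0, -0.0015, -0.597, 0, 0])

```text
t: 7.62
tcp_pos: [523.5, 219.6, 133.8]
ee_rot: [1.417, 1.06, -1.42]
wrist_force: [1.1, 0.3, 0.2]
opening: 88.4
```

```bash
python3 - <<'E'
from h import *
go(523,219.2,54,-16.4)
E
```

```text
tcp [523.5 219.6 133.8] yaw -16.5 dyaw 0.1 q6 0.48 open 88.4 t 7.62 F [1.1 0.3 0.2]
  shift [ 0.0798 -0.0003  0.0005] turn [-0.0012  0.0005  0.0009] rows>=2
```

>>> carry_out(steps=[1, 0.03, 0, 0, 0, 0, 0, 1, 0.055, 0, 0, 0, 0, 0, 1, 0.075, 0, 0, 0, 0, 0, 1, 0.08, 0, 0, 0, 0, 0, 1, 0.08, 0, 0, 0, 0, 0, -1, 0.08, 0, 0, 0, 0, 0, -1, 0.08, 0, 0, 0, 0, 0, -1, 0.08, 0, 0, 0, 0, 0, -1, 0.08, 0, 0, 0, 0, 0, -1, 0.08, 0, 0, 0, 0, 0, -1, 0.08, 0, 0, 0, 0, 0, -1, 0.08, 0, 0, 0, 0, 0], force=35)

```text
t: 8.62
tcp_pos: [524.0, 220.0, 55.6]
ee_rot: [1.417, 1.06, -1.417]
wrist_force: [-2.2, 0.1, 6.3]
opening: 56.2
```

```bash
python3 - <<'E'
from h import *
go(523,219.2,54,-16.4)
E
```

```text
tcp [524.  220.   55.6] yaw -16.4 dyaw 0.0 q6 0.47 open 56.2 t 8.62 F [-2.2  0.1  6.3]
  shift [ 0.0016 -0.0008  0.0011] turn [-0.0001 -0.0002  0.    ] rows>=1
```

>>> carry_out(steps=[-1, -0.03, 0, 0, 0, 0, 0, -1, -0.07, 0, 0, 0, 0, 0, -1, -0.1, 0, 0, 0, 0, 0, -1, -0.1, -0.018, 0.028, 0, 0, 0, -1, -0.1, -0.036, 0.057, 0, 0, 0, -1, -0.1, -0.054, 0.085, 0, 0, 0, -1, -0.1, -0.072, 0.114, 0, 0, 0, -1, -0.1, -0.088, 0.14, 0, 0, 0, -1, -0.1, -0.088, 0.14, 0, 0, 0, -1, -0.1, -0.088, 0.14, 0, 0, 0, -1, -0.1, -0.088, 0.14, 0, 0, 0, -1, -0.1, -0.088, 0.14, 0, 0, 0])

```text
t: 9.62
tcp_pos: [400.9, 110.6, 154.9]
ee_rot: [1.417, 1.06, -1.416]
wrist_force: [0.5, -0.5, -3.8]
opening: 55.9
```

```bash
python3 - <<'E'
from h import *
go(400,110,44.5,-16.4)
E
```

```text
tcp [400.9 110.6 154.9] yaw -16.4 dyaw -0.0 q6 0.27 open 55.9 t 9.62 F [ 0.5 -0.5 -3.8]
  shift [ 0.1104 -0.0008  0.0008] turn [ 0.0001 -0.0003 -0.0005] rows>=3
```

>>> carry_out(steps=[-1, 0.035, 0, 0, 0, 0, 0, -1, 0.07, 0, 0, 0, 0, 0, -1, 0.095, 0, 0, 0, 0, 0, -1, 0.105, 0, 0, 0, 0, 0, -1, 0.108, 0, 0, 0, 0, 0, -1, 0.11, 0, 0, 0, 0, 0, -1, 0.11, 0, 0, 0, 0, 0, -1, 0.11, 0, 0, 0, 0, 0])

```text
t: 10.28
tcp_pos: [401.3, 110.5, 45.6]
ee_rot: [1.418, 1.059, -1.415]
wrist_force: [-0.0, 0.6, -4.8]
opening: 55.9
```

```bash
python3 - <<'E'
from h import *
go(400,110,44.5,-16.4)
E
```

```text
tcp [401.3 110.5  45.6] yaw -16.4 dyaw -0.0 q6 0.27 open 55.9 t 10.28 F [-0.   0.6 -4.8]
  shift [ 0.0011 -0.0012  0.0008] turn [ 0.0003 -0.0004 -0.0012] rows>=1
```

>>> carry_out(steps=[-1, 0.002, 0, 0, 0, 0, 0, -1, 0.002, 0, 0, 0, 0, 0, -1, 0.002, 0, 0, 0, 0, 0, 1, 0.002, 0, 0, 0, 0, 0, 1, 0.002, 0, 0, 0, 0, 0, 1, 0.002, 0, 0, 0, 0, 0, 1, 0.002, 0, 0, 0, 0, 0, 1, 0.002, 0, 0, 0, 0, 0, 1, 0.002, 0, 0, 0, 0, 0, 1, 0.002, 0, 0, 0, 0, 0])

```text
t: 11.12
tcp_pos: [400.0, 110.3, 42.7]
ee_rot: [1.417, 1.06, -1.417]
wrist_force: [-0.9, -0.0, 0.3]
opening: 88.2
```

```bash
python3 - <<'E'
from h import *
go(401,110.5,170,-16.4)
go(470.2,-225.5,170,10.7)
E
```

```text
tcp [400.  110.3  42.7] yaw -16.4 dyaw -0.0 q6 0.27 open 88.2 t 11.12 F [-0.9 -0.   0.3]
  shift [-0.1273  0.0008 -0.0005] turn [0.     0.     0.0001] rows>=4
tcp [400.  110.3  42.7] yaw -16.4 dyaw 27.1 q6 0.27 open 88.2 t 11.12 F [-0.9 -0.   0.3]
  shift [-0.1273  0.1621  0.3023] turn [-3.011e-01  0.000e+00  1.000e-04] rows>=9
```

>>> carry_out(steps=[1, -0.04, 0, 0, 0, 0, 0, 1, -0.08, 0, 0, 0, 0, 0, 1, -0.12, 0, 0, 0, 0, 0, 1, -0.127, 0, 0, 0, 0, 0, 1, -0.127, 0.018, 0.034, -0.034, 0, 0, 1, -0.127, 0.036, 0.068, -0.067, 0, 0, 1, -0.127, 0.054, 0.101, -0.1, 0, 0, 1, -0.127, 0.072, 0.134, -0.134, 0, 0, 1, -0.127, 0.09, 0.168, -0.167, 0, 0, 1, -0.127, 0.108, 0.202, -0.2, 0, 0, 1, -0.127, 0.126, 0.236, -0.235, 0, 0, 1, -0.127, 0.144, 0.27, -0.27, 0, 0])

```text
t: 12.12
tcp_pos: [461.9, -191.3, 169.3]
ee_rot: [1.105, 1.272, -1.105]
wrist_force: [1.2, -0.1, -0.2]
opening: 88.2
```

>>> carry_out(steps=[1, 0, 0.0002, 0.038, -0.031, 0, 0, 1, 0, 0.0002, 0.038, -0.031, 0, 0, 1, 0, 0.0002, 0.038, -0.031, 0, 0, 1, 0, 0.0002, 0.038, -0.031, 0, 0, 1, 0, 0.0002, 0.038, -0.031, 0, 0, 1, 0, 0.0002, 0.038, -0.031, 0, 0])

```text
t: 12.62
tcp_pos: [467.3, -225.5, 169.6]
ee_rot: [1.07, 1.293, -1.07]
wrist_force: [0.1, -0.6, 0.0]
opening: 88.2
```

```bash
python3 look.py w3; cat > m3.py <<'E'
from h import *
F=np.load("w3.npz");C=cam("wrist",F);X=cloud(C,F["d"]).reshape(-1,3)
near=np.hypot(X[:,0]-470,X[:,1]+225)<75
for lo,hi in((71,76.5),(76.8,81),(81,88),(8,16)):
    p=X[near&(X[:,2]>lo)&(X[:,2]<hi)];print(lo,hi,len(p),np.median(p,0),*rect(p))
T=cam("top");b,db=r.grab_frame("top");Y=cloud(T,db).reshape(-1,3)
q=Y[np.hypot(Y[:,0]-400,Y[:,1]-110)<70]
for lo,hi in((67,73),(95,103)):
    p=q[(q[:,2]>lo)&(q[:,2]<hi)];print("lamp",lo,hi,len(p),*rect(p))
go(470.2,-225.5,44,10.7)
E
python3 m3.py
```

```text
71 76.5 4921 [ 467.96844001 -220.8207209    73.13866242] [ 468.8 -226.5] [56.4 87.1] 11.6
76.8 81 1710 [ 467.87778072 -193.72057904   78.28799135] [ 469.1 -226.1] [55.1 86.3] 11.1
81 88 1452 [ 468.41080943 -225.43006823   83.1678745 ] [ 467.6 -212.2] [34.3 52.7] 3.4
8 16 3451 [ 456.83454853 -208.26071934   11.09471755] [ 467.6 -219.9] [110.5  99.1] 10.6
lamp 67 73 312 [402.9 108.9] [55.8 54.6] 71.4
lamp 95 103 288 [402.8 108.8] [33.1 35.6] 11.0
tcp [ 467.5 -225.8  169.8] yaw 10.8 dyaw -0.1 q6 -0.87 open 88.0 t 12.72 F [-0.1  0.7  0.2]
  shift [0.1258 0.0027 0.0002] turn [ 0.0008 -0.     -0.0001] rows>=4
```

>>> carry_out(steps=[1, 0.04, 0.002, 0, 0, 0, 0, 1, 0.08, 0.002, 0, 0, 0, 0, 1, 0.11, 0.002, 0, 0, 0, 0, 1, 0.125, 0.002, 0, 0, 0, 0, 1, 0.125, 0.002, 0, 0, 0, 0, 1, 0.125, 0.002, 0, 0, 0, 0, -1, 0.125, 0.002, 0, 0, 0, 0, -1, 0.125, 0.002, 0, 0, 0, 0, -1, 0.125, 0.002, 0, 0, 0, 0, -1, 0.125, 0.002, 0, 0, 0, 0, -1, 0.125, 0.002, 0, 0, 0, 0, -1, 0.125, 0.002, 0, 0, 0, 0], force=35)

```text
t: 13.72
tcp_pos: [469.6, -226.9, 45.5]
ee_rot: [1.07, 1.291, -1.071]
wrist_force: [-1.8, 1.7, 5.0]
opening: 55.5
```

>>> carry_out(steps=[-1, 0, 0, 0, 0, 0, 0, -1, 0, 0, 0, 0, 0, 0, -1, 0, 0, 0, 0, 0, 0, -1, -0.04, 0, 0, 0, 0, 0, -1, -0.08, 0, 0, 0, 0, 0, -1, -0.12, 0, 0, 0, 0, 0, -1, -0.15, 0, 0, 0, 0, 0, -1, -0.15, 0, 0, 0, 0, 0, -1, -0.15, 0, 0, 0, 0, 0])

```text
t: 14.47
tcp_pos: [470.0, -227.1, 195.9]
ee_rot: [1.07, 1.288, -1.07]
wrist_force: [-0.9, -0.0, -4.2]
opening: 56.0
```

```bash
python3 - <<'E'
from h import *
go(523.1,219.2,190,-16.4)
E
```

```text
tcp [ 470.  -227.1  195.9] yaw 10.7 dyaw -27.1 q6 -0.86 open 56.0 t 14.47 F [-0.9 -0.  -4.2]
  shift [ 0.0051  0.1349 -0.4288] turn [ 0.301   0.0013 -0.0018] rows>=11
```

>>> carry_out(steps=[-1, 0.001, 0.0123, -0.039, 0.028, 0, 0, -1, 0.002, 0.0245, -0.078, 0.055, 0, 0, -1, 0.003, 0.0368, -0.117, 0.082, 0, 0, -1, 0.003, 0.049, -0.156, 0.11, 0, 0, -1, 0.003, 0.0613, -0.195, 0.137, 0, 0, -1, 0.003, 0.0736, -0.234, 0.164, 0, 0, -1, 0.004, 0.0859, -0.273, 0.192, 0, 0, -1, 0.004, 0.0982, -0.312, 0.219, 0, 0, -1, 0.005, 0.11, -0.35, 0.246, 0, 0, -1, 0.005, 0.1225, -0.389, 0.274, 0, 0, -1, 0.005, 0.1349, -0.4288, 0.301, 0, 0, -1, 0.005, 0.1349, -0.4288, 0.301, 0, 0])

```text
t: 15.47
tcp_pos: [520.1, 226.2, 186.2]
ee_rot: [1.414, 1.067, -1.418]
wrist_force: [-0.5, -1.3, -3.2]
opening: 55.7
```

>>> carry_out(steps=[-1, 0, 0, 0, 0, 0, 0, -1, 0, 0, 0, 0, 0, 0, -1, 0, 0, 0, 0, 0, 0, -1, 0, 0, 0, 0, 0, 0])

```text
t: 15.8
tcp_pos: [522.0, 218.3, 188.7]
ee_rot: [1.417, 1.06, -1.42]
wrist_force: [0.7, -0.9, -4.1]
opening: 55.7
```

```bash
python3 look.py w4; python3 - <<'E'
from h import *
F=np.load("w4.npz");C=cam("wrist",F);X=cloud(C,F["d"]).reshape(-1,3)
M=yaw(F)[1];t=(X-F["tcp_pos"])@M
ok=(abs(t[:,1])<29)&(abs(t[:,2])<45)
for lo,hi in((-33,-24),(-43,-36)):
    p=t[ok&(t[:,0]>lo)&(t[:,0]<hi)];print("batt tool yz",lo,hi,len(p),np.round(np.percentile(p,[2,50,98],axis=0),1).tolist(),*rect(p[:,1:]))
near=np.hypot(X[:,0]-523,X[:,1]-219)<80
for lo,hi in((72,84),):
    p=X[near&(X[:,2]>lo)&(X[:,2]<hi)];print("cheeks",lo,hi,len(p),*rect(p))
go(523.1,219.2,45.5,-16.4)
E
```

```text
batt tool yz -33 -24 10355 [[-31.5, -26.8, -28.4], [-27.3, -0.0, -16.0], [-24.7, 26.6, 9.7]] [ 0.2 -8.2] [58.3 42.9] 1.0
batt tool yz -43 -36 3720 [[-41.3, -27.9, -11.9], [-37.6, 0.0, -4.8], [-36.2, 27.9, 3.3]] [ 0.1 -3.9] [17.1 57.9] 89.5
cheeks 72 84 1053 [533.5 256.4] [10.5 54.9] 74.6
tcp [522.3 218.4 189.1] yaw -16.5 dyaw 0.1 q6 0.47 open 55.6 t 15.85 F [-0.4 -0.9 -3.1]
  shift [ 0.1436  0.0007 -0.0011] turn [-0.0012  0.0004  0.0006] rows>=4
```

>>> carry_out(steps=[-1, 0.03, 0.0007, -0.0006, 0, 0, 0, -1, 0.06, 0.0007, -0.0006, 0, 0, 0, -1, 0.07, 0.0007, -0.0006, 0, 0, 0, -1, 0.08, 0.0007, -0.0006, 0, 0, 0, -1, 0.09, 0.0007, -0.0006, 0, 0, 0, -1, 0.1, 0.0007, -0.0006, 0, 0, 0, -1, 0.108, 0.0007, -0.0006, 0, 0, 0, -1, 0.108, 0.0007, -0.0006, 0, 0, 0])

```text
t: 16.52
tcp_pos: [522.5, 219.9, 80.4]
ee_rot: [1.415, 1.061, -1.419]
wrist_force: [-1.1, -0.8, -3.1]
opening: 56.0
```

```bash
python3 - <<'E'
from h import *
go(523.1,219.8,45.5,-16.4)
E
```

```text
tcp [522.5 219.9  80.4] yaw -16.4 dyaw 0.0 q6 0.48 open 56.0 t 16.52 F [-1.1 -0.8 -3.1]
  shift [ 0.0349  0.0007 -0.0001] turn [-0.      0.0006  0.0011] rows>=1
```

>>> carry_out(steps=[-1, 0.01, 0.0006, 0, 0, 0, 0, -1, 0.02, 0.0006, 0, 0, 0, 0, -1, 0.028, 0.0006, 0, 0, 0, 0, -1, 0.033, 0.0006, 0, 0, 0, 0, -1, 0.035, 0.0006, 0, 0, 0, 0, -1, 0.035, 0.0006, 0, 0, 0, 0, -1, 0.035, 0.0006, 0, 0, 0, 0])

```text
t: 17.1
tcp_pos: [524.0, 220.0, 46.7]
ee_rot: [1.417, 1.06, -1.416]
wrist_force: [0.5, -0.6, -2.7]
opening: 55.7
```

```bash
python3 - <<'E'
from h import *
go(523.1,219.8,45.5,-16.4)
E
```

```text
tcp [524.  220.   46.7] yaw -16.4 dyaw -0.0 q6 0.47 open 55.7 t 17.10 F [ 0.5 -0.6 -2.7]
  shift [ 0.0012 -0.0008  0.0005] turn [ 0.     -0.0001 -0.0002] rows>=1
```

>>> carry_out(steps=[-1, 0.002, 0, 0, 0, 0, 0, -1, 0.002, 0, 0, 0, 0, 0, -1, 0.002, 0, 0, 0, 0, 0, 1, 0.002, 0, 0, 0, 0, 0, 1, 0.002, 0, 0, 0, 0, 0, 1, 0.002, 0, 0, 0, 0, 0, 1, 0.002, 0, 0, 0, 0, 0, 1, 0.002, 0, 0, 0, 0, 0, 1, 0.002, 0, 0, 0, 0, 0])

```text
t: 17.85
tcp_pos: [523.9, 220.0, 44.6]
ee_rot: [1.417, 1.06, -1.417]
wrist_force: [-0.5, 0.8, 0.6]
opening: 87.9
```

>>> carry_out(steps=[1, -0.04, 0, 0, 0, 0, 0, 1, -0.08, 0, 0, 0, 0, 0, 1, -0.12, 0, 0, 0, 0, 0, 1, -0.14, 0, 0, 0, 0, 0, 1, -0.14, 0, 0, 0, 0, 0, 1, -0.14, 0, 0, 0, 0, 0, 1, -0.14, 0, 0, 0, 0, 0])

```text
t: 18.43
tcp_pos: [523.0, 219.8, 183.4]
ee_rot: [1.416, 1.061, -1.419]
wrist_force: [-0.7, -0.1, -0.2]
opening: 88.2
```

```bash
python3 look.py w5; python3 - <<'E'
from h import *
F=np.load("w5.npz");C=cam("wrist",F);X=cloud(C,F["d"]).reshape(-1,3)
near=np.hypot(X[:,0]-523,X[:,1]-219)<45
for lo,hi in((71,76.5),(81,86)):
    p=X[near&(X[:,2]>lo)&(X[:,2]<hi)];print("batt",lo,hi,len(p),np.median(p,0),*rect(p))
go(402,109.5,185,73.6)
E
```

```text
batt 71 76.5 4483 [524.65681605 223.84164817  73.14271981] [523.7 219.4] [86.3 57.4] 73.6
batt 81 86 1293 [524.61541338 220.70769857  83.19825462] [526.  233.7] [53.3 33.9] 83.6
tcp [522.6 219.7 182.8] yaw -16.4 dyaw -90.0 q6 0.47 open 87.9 t 18.48 F [-0.4 -0.6  1.1]
  shift [-0.0018 -0.0846  0.1398] turn [1.0e+00 2.2e-03 7.0e-04] rows>=13
```

>>> carry_out(steps=[1, 0, -0.01, 0.017, -0.075, 0, 0, 1, 0, -0.02, 0.034, -0.15, 0, 0, 1, 0, -0.03, 0.05, -0.225, 0, 0, 1, 0, -0.04, 0.066, -0.3, 0, 0, 1, 0, -0.05, 0.083, -0.375, 0, 0, 1, 0, -0.06, 0.1, -0.45, 0, 0, 1, 0, -0.07, 0.116, -0.525, 0, 0, 1, 0, -0.08, 0.133, -0.6, 0, 0, 1, 0, -0.0846, 0.1398, -0.675, 0, 0, 1, 0, -0.0846, 0.1398, -0.75, 0, 0, 1, 0, -0.0846, 0.1398, -0.825, 0, 0, 1, 0, -0.0846, 0.1398, -0.9, 0, 0])

```text
t: 19.48
tcp_pos: [401.9, 109.5, 182.9]
ee_rot: [0.343, 1.547, -0.344]
wrist_force: [-0.3, -0.0, -0.3]
opening: 88.1
```

>>> carry_out(steps=[1, 0, 0, 0, -0.07, 0, 0, 1, 0, 0, 0, -0.1, 0, 0, 1, 0, 0, 0, -0.1, 0, 0, 1, 0, 0, 0, -0.1, 0, 0, 1, 0, 0, 0, -0.1, 0, 0, 1, 0, 0, 0, -0.1, 0, 0])

```text
t: 19.98
tcp_pos: [402.8, 109.7, 184.2]
ee_rot: [0.225, 1.56, -0.226]
wrist_force: [-0.3, 1.8, -0.5]
opening: 88.1
```

```bash
python3 look.py w6; python3 - <<'E'
from h import *
F=np.load("w6.npz");C=cam("wrist",F);X=cloud(C,F["d"]).reshape(-1,3)
near=np.hypot(X[:,0]-402,X[:,1]-109)<60
for lo,hi in((66,72),(95,103),(-3,3)):
    p=X[near&(X[:,2]>lo)&(X[:,2]<hi)];print("lamp",lo,hi,len(p),np.median(p,0),*rect(p))
go(402,109.5,42.5,73.6)
E
```

```text
lamp 66 72 1729 [386.9451601  115.41664076  68.81001176] [401.1 110.2] [55.4 56. ] 71.8
lamp 95 103 2119 [400.1595164  110.13822248  98.06322428] [401.2 109.8] [36.7 36.8] 2.6
lamp -3 3 6375 [378.47893618 118.89528203  -0.93724123] [401.6 109.1] [119.  119.7] 11.4
tcp [403.  109.7 184.3] yaw 73.5 dyaw 0.1 q6 -1.30 open 87.9 t 20.03 F [ 0.2 -0.1  0.2]
  shift [ 0.1418 -0.0005 -0.0008] turn [-0.0006 -0.0005  0.0001] rows>=4
```

View pics/w6.png

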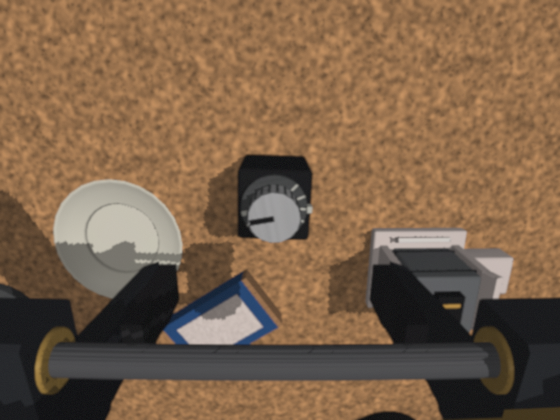

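The lamp stands upright on the table at (275,200) px, nib at the right (310,210) facing the charger. The battery stands in the charger at right, and nothing else has moved. Now I grasp the lamp by its lens and back faces.

>>> carry_out(steps=[1, 0.04, -0.0005, -0.0012, 0.019, 0, 0, 1, 0.08, -0.0005, -0.0012, 0.019, 0, 0, 1, 0.12, -0.0005, -0.0012, 0.019, 0, 0, 1, 0.141, -0.0005, -0.0012, 0.019, 0, 0, 1, 0.141, -0.0005, -0.0012, 0.019, 0, 0, 1, 0.141, -0.0005, -0.0012, 0.019, 0, 0, 1, 0.141, -0.0005, -0.0012, 0.019, 0, 0, -1, 0.141, -0.0005, -0.0012, 0.019, 0, 0, -1, 0.141, -0.0005, -0.0012, 0.019, 0, 0, -1, 0.141, -0.0005, -0.0012, 0.019, 0, 0, -1, 0.141, -0.0005, -0.0012, 0.019, 0, 0, -1, 0.141, -0.0005, -0.0012, 0.019, 0, 0], force=35)

```text
t: 21.03
tcp_pos: [402.3, 109.6, 44.3]
ee_rot: [0.248, 1.555, -0.248]
wrist_force: [-0.7, 1.3, 1.0]
opening: 56.9
```

>>> carry_out(steps=[-1, 0, 0, 0, 0, 0, 0, -1, 0, 0, 0, 0, 0, 0, -1, 0, 0, 0, 0, 0, 0, -1, -0.04, 0, 0, 0, 0, 0, -1, -0.08, 0, 0, 0, 0, 0, -1, -0.12, 0, 0, 0, 0, 0, -1, -0.15, 0, 0, 0, 0, 0, -1, -0.15, 0, 0, 0, 0, 0, -1, -0.15, 0, 0, 0, 0, 0])

```text
t: 21.78
tcp_pos: [402.4, 109.6, 194.2]
ee_rot: [0.248, 1.554, -0.248]
wrist_force: [-0.2, 0.5, -5.3]
opening: 55.7
```

```bash
python3 - <<'E'
from h import *
go(469.6,-226,190,10.9)
E
```

```text
tcp [402.4 109.6 194.2] yaw 71.9 dyaw -61.0 q6 -1.28 open 55.7 t 21.78 F [-0.2  0.5 -5.3]
  shift [ 0.0044 -0.2981  0.1682] turn [ 0.6777  0.0012 -0.0013] rows>=9
```

>>> carry_out(steps=[-1, 0.001, -0.03, 0.017, 0.068, 0, 0, -1, 0.002, -0.06, 0.034, 0.136, 0, 0, -1, 0.003, -0.09, 0.05, 0.203, 0, 0, -1, 0.004, -0.12, 0.067, 0.271, 0, 0, -1, 0.004, -0.15, 0.084, 0.339, 0, 0, -1, 0.004, -0.18, 0.101, 0.407, 0, 0, -1, 0.004, -0.21, 0.118, 0.474, 0, 0, -1, 0.004, -0.24, 0.135, 0.542, 0, 0, -1, 0.004, -0.27, 0.152, 0.61, 0, 0, -1, 0.004, -0.298, 0.168, 0.6777, 0, 0, -1, 0.004, -0.298, 0.168, 0.6777, 0, 0, -1, 0.004, -0.298, 0.168, 0.6777, 0, 0])

```text
t: 22.78
tcp_pos: [467.2, -226.2, 185.8]
ee_rot: [1.071, 1.299, -1.071]
wrist_force: [-0.3, 0.9, -5.1]
opening: 55.8
```

>>> carry_out(steps=[-1, 0, 0, 0, 0, 0, 0, -1, 0, 0, 0, 0, 0, 0, -1, 0, 0, 0, 0, 0, 0])

```text
t: 23.03
tcp_pos: [468.4, -224.3, 188.6]
ee_rot: [1.067, 1.296, -1.067]
wrist_force: [-0.4, 0.0, -4.8]
opening: 55.7
```

```bash
python3 look.py w7; python3 - <<'E'
from h import *
F=np.load("w7.npz");C=cam("wrist",F);X=cloud(C,F["d"]).reshape(-1,3)
M=yaw(F)[1];t=(X-F["tcp_pos"])@M
ok=(abs(t[:,1])<29)&(abs(t[:,2])<45)
for lo,hi in((-30,-22),(-59,-50)):
    p=t[ok&(t[:,0]>lo)&(t[:,0]<hi)];print("lamp tool yz",lo,hi,len(p),np.round(np.percentile(p,[2,50,98],axis=0),1).tolist(),*rect(p[:,1:]))
near=np.hypot(X[:,0]-470,X[:,1]+226)<80
p=X[near&(X[:,2]>72)&(X[:,2]<84)];print("cheeks",len(p),*rect(p))
go(469.6,-226,56,10.9)
E
```

```text
lamp tool yz -30 -22 7080 [[-29.9, -27.3, -28.5], [-25.1, -0.5, -20.5], [-22.4, 27.1, 10.0]] [-0.1 -7.1] [44.8 58. ] 89.6
lamp tool yz -59 -50 4741 [[-54.9, -14.5, -18.4], [-53.8, -0.1, -10.0], [-50.5, 14.3, 15.3]] [-0.1 -1. ] [37.4 33.3] 87.1
cheeks 1067 [ 461.6 -188.8] [55.6 10.4] 11.2
tcp [ 468.6 -224.5  189.1] yaw 11.0 dyaw -0.1 q6 -0.87 open 55.6 t 23.08 F [ 0.  -0.4 -5.1]
  shift [0.1331 0.0008 0.0018] turn [ 0.0011 -0.0006  0.0005] rows>=4
```

>>> carry_out(steps=[-1, 0.03, 0.0005, 0.0025, 0, 0, 0, -1, 0.055, 0.0005, 0.0025, 0, 0, 0, -1, 0.065, 0.0005, 0.0025, 0, 0, 0, -1, 0.075, 0.0005, 0.0025, 0, 0, 0, -1, 0.085, 0.0005, 0.0025, 0, 0, 0, -1, 0.095, 0.0005, 0.0025, 0, 0, 0, -1, 0.1, 0.0005, 0.0025, 0, 0, 0, -1, 0.1, 0.0005, 0.0025, 0, 0, 0])

```text
t: 23.75
tcp_pos: [469.5, -227.8, 88.8]
ee_rot: [1.068, 1.295, -1.068]
wrist_force: [-0.3, -0.2, -5.3]
opening: 55.3
```

```bash
python3 - <<'E'
from h import *
go(469.6,-227,56,10.9)
E
```

```text
tcp [ 469.5 -227.8   88.8] yaw 10.9 dyaw -0.0 q6 -0.87 open 55.3 t 23.75 F [-0.3 -0.2 -5.3]
  shift [ 0.0328  0.0003 -0.0008] turn [ 0.     -0.0007  0.0006] rows>=1
```

>>> carry_out(steps=[-1, 0.01, 0.0002, -0.0006, 0, 0, 0, -1, 0.018, 0.0002, -0.0006, 0, 0, 0, -1, 0.025, 0.0002, -0.0006, 0, 0, 0, -1, 0.03, 0.0002, -0.0006, 0, 0, 0, -1, 0.032, 0.0002, -0.0006, 0, 0, 0, -1, 0.032, 0.0002, -0.0006, 0, 0, 0, -1, 0.032, 0.0002, -0.0006, 0, 0, 0])

```text
t: 24.33
tcp_pos: [470.0, -227.6, 57.7]
ee_rot: [1.068, 1.293, -1.068]
wrist_force: [1.0, -1.0, -4.8]
opening: 55.5
```

```bash
python3 - <<'E'
from h import *
go(469.6,-227,56,10.9)
E
```

```text
tcp [ 470.  -227.6   57.7] yaw 10.9 dyaw 0.0 q6 -0.87 open 55.5 t 24.33 F [ 1.  -1.  -4.8]
  shift [ 0.0017 -0.0003 -0.0007] turn [-0.     -0.      0.0001] rows>=1
```

>>> carry_out(steps=[-1, 0.002, 0, 0, 0, 0, 0, -1, 0.003, 0, 0, 0, 0, 0, -1, 0.003, 0, 0, 0, 0, 0, -1, 0.003, 0, 0, 0, 0, 0, 1, 0.003, 0, 0, 0, 0, 0, 1, 0.003, 0, 0, 0, 0, 0, 1, 0.003, 0, 0, 0, 0, 0, 1, 0.003, 0, 0, 0, 0, 0, 1, 0.003, 0, 0, 0, 0, 0, 1, 0.003, 0, 0, 0, 0, 0, 1, 0.003, 0, 0, 0, 0, 0])

```text
t: 25.25
tcp_pos: [470.0, -227.6, 54.7]
ee_rot: [1.068, 1.293, -1.068]
wrist_force: [0.1, -0.4, 0.3]
opening: 88.2
```

>>> carry_out(steps=[1, -0.03, 0, 0, 0, 0, 0, 1, -0.07, 0, 0, 0, 0, 0, 1, -0.11, 0, 0, 0, 0, 0, 1, -0.13, 0, 0, 0, 0, 0, 1, -0.13, 0, 0, 0, 0, 0, 1, -0.13, 0, 0, 0, 0, 0, 1, -0.13, 0, 0, 0, 0, 0, 1, -0.13, 0, 0, 0, 0, 0])

```text
t: 25.92
tcp_pos: [469.0, -226.8, 182.7]
ee_rot: [1.069, 1.297, -1.069]
wrist_force: [-0.7, 0.3, -0.6]
opening: 88.3
```

```bash
python3 look.py w8; python3 - <<'E'
from h import *
F=np.load("w8.npz");C=cam("wrist",F);X=cloud(C,F["d"]).reshape(-1,3)
near=np.hypot(X[:,0]-470,X[:,1]+226)<75
for lo,hi in((107,116),(77,90)):
    p=X[near&(X[:,2]>lo)&(X[:,2]<hi)];print(lo,hi,len(p),np.median(p,0),*rect(p))
i,j=np.mgrid[:400,:400]; W=np.stack([469.5+(200-i)*.25,-226+(200-j)*.25,np.full(i.shape,87)],-1)
uv=proj(C,W).reshape(400,400,2).astype(np.float32)
cv2.imwrite("pics/w8t.png",cv2.remap(F["a"],uv[...,0],uv[...,1],cv2.INTER_CUBIC))
T=cam("top");b,db=r.grab_frame("top");X=cloud(T,db)
F0=np.load("f0.npz")
for n,bx,lo,hi in(("tape",(175,105,245,170),40,55),("tumb",(290,105,340,160),80,170),("match",(240,220,308,275),15,25),("saucer",(270,270,340,340),12,24),("batt",(150,225,195,280),71,77),("lamp",(365,240,425,300),105,116)):
    p=X[bx[1]:bx[3],bx[0]:bx[2]].reshape(-1,3);p=p[(p[:,2]>lo)&(p[:,2]<hi)];print(n,*(rect(p) if len(p)>5 else ["none"]))
go(469.5,-227,250,10.9)
E
```

```text
107 116 2335 [ 470.28843584 -226.32813662  110.13835426] [ 470.5 -227.3] [37.1 36.8] 84.1
77 90 4488 [ 467.114622   -211.52190074   80.7291338 ] [ 469.9 -226. ] [57.  86.4] 11.3
tape [755.9 145.1] [103.4 102.5] 43.6
tumb [750.4 -66.3] [63.3 65.6] 89.2
match [525.2  15. ] [ 64.1 109.8] 17.7
saucer [411.5 -47.2] [119.  119.2] 43.4
batt [524.  219.1] [86.6 57.1] 73.4
lamp [ 472.1 -226.8] [35.6 34.5] 66.2
tcp [ 469.1 -227.   182.9] yaw 10.9 dyaw 0.0 q6 -0.87 open 88.4 t 26.02 F [-0.4  0.4 -0.8]
  shift [-0.0671  0.0002 -0.0001] turn [-0.0001 -0.0016  0.0014] rows>=2
```

View pics/w8t.png

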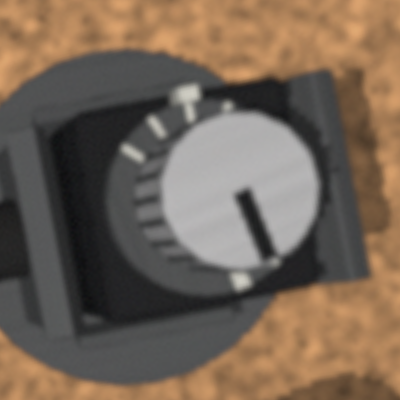

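The nib at (187,95) px faces the bracket's far side. Tick 7 at (188,110) sits at the nib, with 8 and 9 to its left and blank beyond. The sleeve line is at -157.6° against the -157° expected for 7.

```bash
python3 - <<'E'
from station import r
print(r.hand_in(), r.get_state()["t"])
E
```

```text
the job is handed in; nothing more can be done
the job is handed in; nothing more can be done
```

The swap is done and handed in at about 26 s of the 72 s allowed. The hand-in itself gives no verdict.

I turned the dimmer from 1 to 7 while the lamp stood in the charger. I then set the lamp on the open table and moved the battery from the bracket to the charger. Last, I regrasped the lamp by its lens and back faces and put it in the bracket.

| Last check | Result |
|---|---|
| Lamp height | Sleeve top at z 110.1 mm, the same as when it stood in the charger |
| Lamp position | About 1.5–2 mm from the bracket centre, nib and lens facing away from the robot |
| Dimmer | Tick 7 at the nib; sleeve line at -157.6°, where 7 should give -157° |
| Battery | Top at z 73.1 mm, the same as in the bracket; the charger cheeks and battery top together centred within 1 mm of the charger's centre |
| Tape, tumbler, matchbox, saucer | All within 1 mm of their starting places |
| Gripper | Open, 70 mm clear above the lamp |

The wrist and top cameras disagreed by 1–2 mm on the lamp's position, which is within the calibration tolerance. No check failed.

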